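# Roll the thick round to the drilling line

## Task

Bring the thick wooden round to the drilling line: press on top of it with a fingertip and roll it along the layout board, in as many short strokes as you need, until it rests centred over the dark line that crosses the board, parallel to the line. It must roll there, not slide; do not pinch it, lift it or push it from the side, and leave the thin round and everything else where they lie.

Things in the scene. Friction and masses are not known exactly. Their poses are not given: they have to be found in the camera images.
- rod_center (a point): Centre of the thick round: a plain wooden cylinder, diameter 60 mm, length 140 mm, 0.17 to 0.34 kg, lying on the board 75 to 130 mm to either side of the line, nearly parallel to it. The point is on its axis, half-way along, 30 mm above the board's top (z 0.048); the round's top is at z 0.078. x runs along its axis; z points up at the start and turns with it.
- rod: The same thick round; origin on its skin, 30 mm from the axis, underneath at the start, turning with it. It rolls half as far as a fingertip that carries its top along without slip, so a fingertip soon runs over its crown and must be lifted and set back. Rolling slowly (under 0.05 m/s) it stops by itself within 5 mm; faster, it coasts on.
- line_mid (a point): Middle of the dark straight line, 4 mm wide and 292 mm long, drawn across the layout board on its top face (z 0.018). x runs along the line, y across it, along the board: the direction in which the round has to roll.
- board: Layout board of plywood, 300 mm (its x) by 380 mm (its y), 18 mm thick, fixed on the table. Origin at the centre of its underside. Its top is at z 0.018; its y axis is the rolling direction.
- thin_center (a point): Centre of the thin round, a bystander: the same wood, 35 mm in diameter, 140 mm long, lying on the board on the other side of the line from the thick round, its top 35 mm above the board. Its x axis runs along the cylinder.
- tape: Tape measure, 45 x 62 x 34 mm, lying on the far edge strip of the board (about 15 mm beyond the ends of the rounds). Origin at the centre of its underside. A bystander.
- pencil: Flat carpenter's pencil, 12 x 110 x 8 mm with a 14 mm point towards its +y end, lying along its y axis on the near edge strip of the board. Origin at the centre of the underside. A bystander.
- glue: Glue bottle, 60 mm in diameter, 170 mm tall, standing on the table left of the board. Origin at the centre of its underside. A bystander.
- jar: Glass jar, 70 mm in diameter, 90 mm tall, standing on the table right of the board. Origin at the centre of its underside. A bystander.
Not all that is in view belongs to the job. What is shaped like the rod but green is not meant.

How it is judged:
By the outcome, as a careful person would: the job done as asked, in the order asked, and still so for the second after the job is handed in, with the robot touching nothing.
It also fails if it takes over 54 s, if anything falls off the work surface, if the arm or the gripper's body presses on something with over 40 N, if the wrist force passes 120 N, or if a joint passes its speed limit or range.

## Robot

A 6-joint arm with a two-finger parallel gripper is mounted at the origin on the work surface. World frame = base frame: x ahead of the robot, y to its left, z up, the work surface at z = 0. Lengths are in mm, angles in rad, forces in N, time in s.
With the tool pointing down it reaches from about 350 to 775 mm from the base axis. Payload 7.3 kg.
Tool frame: the origin (TCP) lies at the very end of the fingers, on their centre line; the grasp point (between the pads) lies 19 mm behind it; z points along the fingers, y is the line along which they close (so a half turn about z gives the same grasp; the last joint's range is limited). The gripper opens to 92 mm and grips with 3 to 60 N. Pads are 19 mm wide; open, the fingers measure 130 mm over their backs; the gripper's body (75 mm by 190 mm) begins 47 mm behind the grasp point.
Start: joints at [0.996, 0.342, 1.524, -0, 1.275, -0.146], TCP at [218.273, 477.495, 226.741] pointing down, gripper open.
Joint ranges: [-2.53, 2.53], [-0.77, 2.02], [0.04, 2.7], [-1, 4.14], [0.28, 2.66], [-3.11, 3.11]. Speed limits (rad/s): [2.57, 2.57, 3.14, 3.14, 3.14, 3.14].

## Interface

Orientations are given as [roll, pitch, yaw] about the fixed x, y, z axes, in that order (R = Rz(yaw) Ry(pitch) Rx(roll)).
In Python, from plant import get_obs, capture, close_job gives the robot as it stands. The module is installed in compiled form; this text tells all that it offers.
- The arm moves only by the shell command python3 -m handwheel 'ROWS'. ROWS is JSON, a list of rows, each a list of 3 entries, a list of its own where there are three numbers: the turn, a rotation vector about the tool's x, y, z in degrees, then the shift along the tool's x, y, z in m, then the opening, from 0 (shut) to 1 (fully open). A call has 1 to 12 rows; each row is the pose to reach, as a shift and turn from the pose commanded when the call began, along the tool's axes at that moment; what a row does not reach only later rows make up. A row lasts 1/10 s, in which the tool goes at most 50 mm and 8.59 degrees, less where a joint would pass 70% of its speed; a pose out of reach is approached as far as the arm can. A call with a gripper value outside its range is refused whole. The fingers move at their own pace and stop on an object; the grip force is fixed at half the most. Time passes only in rows, so rows that repeat a pose let the fingers close. It gives the time, the measured TCP pose, the force, the opening and the grip force at its end, in the units of the state.
- get_obs(): the state, without advancing time (a new reading comes with each control period).
- capture(name): name is "side" or "top"; returns a dict with "image" (384x512x3 uint8, red, green, blue), "depth" (384x512 float32, mm along the optical axis (not along the pixel's ray), 0 where there is no reading), "fx", "fy", "cx", "cy" (pixels), "camera_from_world" (4x4, takes a point from world to camera coordinates). Camera axes: x right, y down, z forward; pixel columns grow to the right and rows downward; lengths in mm; the calibration is good to about 2 mm. A picture is of the moment at which its call begins.
- close_job(): hands the job in; it is judged then, once.
The state is a dict: "time": time; "joint_positions": joint angles; "dq": joint speeds; "tau": joint torques, N m; "tool_pos": TCP position; "tcp_rot": TCP orientation; "contact_force": force on the tool from outside, world axes, zero at the start; "moment": the same for the moment, N m; "grip_width": finger opening in mm; "finger_force": force on a finger pad.
Only numpy, scipy, OpenCV 4.12 (cv2) and the standard library are available. Lean on these libraries where they do the work, as an engineer would, in place of code of your own. Each camera call takes 0.05 s, during which the arm holds its last target. There are 200 camera calls.

## Working session

There is one attempt and no reset: what is moved stays moved. The work goes in short steps, Python scripts to look and compute and a shell command to move; the robot and the scene stay as the last step left them, time stands still between calls to the robot, and variables do not carry over. Pictures are saved under pics/ and viewed, at most 10 in all, crops included, and the job is handed in when it is done.

```bash
mkdir -p pics; cat > h.py <<'E'
import numpy as np, cv2
from plant import get_obs, capture
def shot(n,f):
    c=capture(n); cv2.imwrite('pics/'+f,c['image'][:,:,::-1]); np.savez('pics/'+f+'.npz',**c); return c
def pts(c):
    v,u=np.mgrid[:384,:512]; d=c['depth']
    P=np.stack([(u-c['cx'])/c['fx']*d,(v-c['cy'])/c['fy']*d,d,np.ones_like(d)],-1)
    W=P@np.linalg.inv(c['camera_from_world']).T
    W=W[...,:3].copy(); W[d==0]=np.nan
    return W
E
python3 - <<'E'
from h import *
c=shot('top','t1.png'); shot('side','s1.png'); print(get_obs()); print(c['camera_from_world'],c['fx'])
E
```

```text
{'time': 0.1, 'joint_positions': array([ 9.96010978e-01,  3.42676440e-01,  1.52490084e+00,  1.14548933e-05,
        1.27537999e+00, -1.46030768e-01]), 'dq': array([ 3.52475879e-04,  9.28308507e-05, -3.09912285e-03,  2.32797280e-03,
       -1.15593869e-03,  1.85823357e-04]), 'tau': array([ 1.58113591e-03, -4.32004237e+01, -2.44693333e+01,  7.19357771e-02,
        5.26465103e-02, -1.09653949e-04]), 'tool_pos': array([218.06330152, 477.18893581, 226.10951751]), 'tcp_rot': array([-3.14024416e+00, -2.09405579e-04,  2.71283459e+00]), 'contact_force': array([0.14998115, 0.5394403 , 0.52487579]), 'moment': array([ 0.00620034, -0.02845499, -0.02834918]), 'finger_force': 0.0, 'grip_width': 91.96445153546826}
[[-1.44622142e-02 -9.99300215e-01 -3.44952796e-02  3.18413083e+01]
 [-9.98089649e-01  1.64999219e-02 -5.95382691e-02  5.32671440e+02]
 [ 6.00657746e-02  3.35683263e-02 -9.97629826e-01  1.07997168e+03]
 [ 0.00000000e+00  0.00000000e+00  0.00000000e+00  1.00000000e+00]] 429.16153152092863
```

View pics/t1.png

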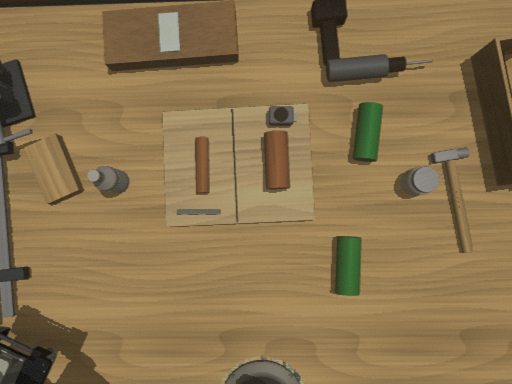

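View pics/s1.png

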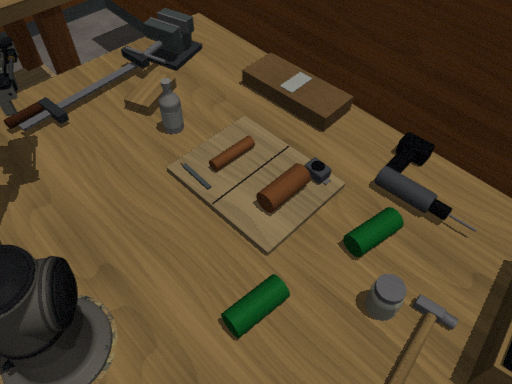

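The top view shows the board, with the line at about u 235. The thick round is at (277,160), the thin round at (202,165), the tape at (281,115) and the pencil at (198,212). There are four candidates: the brown thick round at (277,160), the brown thin round at (202,165), and two green cylinders at (368,132) and (348,265). The brown thick round is the one, since it lies on the board and is wooden. I'll measure it and check it in a crop.

```bash
cat >> h.py <<'E'
def ray(c,u,v,z):
    T=np.linalg.inv(c['camera_from_world']); d=T[:3,:3]@np.array([(u-c['cx'])/c['fx'],(v-c['cy'])/c['fy'],1.])
    return T[:3,3]+d*(z-T[2,3])/d[2]
def measure(c,verbose=True):
    W=pts(c); im=c['image'].astype(int); z=W[...,2]
    brown=(im[...,0]-im[...,2]>45)&(im[...,0]>1.55*im[...,1])
    m=brown&(W[...,0]>250)&(W[...,0]<750)&(abs(W[...,1])<300)&(z>22)&(z<90)
    n,l,s,ce=cv2.connectedComponentsWithStats(m.astype(np.uint8))
    out=[]
    for i in range(1,n):
        if s[i,4]<150: continue
        p=W[l==i]; q=cv2.minAreaRect(p[:,:2].astype(np.float32))
        pc=p[:,:2]-p[:,:2].mean(0); a=np.linalg.svd(pc,full_matrices=False)[2][0]; a=a*np.sign(a[0])
        ang=np.degrees(np.arctan2(a[1],a[0])); zt=np.percentile(p[:,2],95)
        # refined axis: cylinder fit across n for surface points
        out.append(dict(px=ce[i].round(),mid=np.round(q[0],1),size=np.round(q[1],1),ang=round(ang,2),ztop=round(zt,1),area=s[i,4]))
        from scipy.optimize import least_squares
        r=30 if zt>65 else 17.5
        f=lambda x:np.hypot((p[:,1]-x[0]-np.tan(x[1])*(p[:,0]-q[0][0]))*np.cos(x[1]),p[:,2]-x[2])-r
        sol=least_squares(f,[q[0][1],np.radians(ang),18+r],loss='soft_l1',f_scale=2)
        out[-1]['fit']=(round(sol.x[0],1),round(np.degrees(sol.x[1]),2),round(sol.x[2],1))
        if verbose: print(out[-1])
    return out
def line(c):
    W=pts(c); g=cv2.cvtColor(c['image'],cv2.COLOR_RGB2GRAY).astype(float); P=[]
    for v in range(110,220):
        row=g[v,225:246]; k=row.argmin(); w=np.clip(np.median(row)-row-15,0,None)
        if w.sum()>20 and np.ptp(row)>30: P.append(ray(c,225+(w*np.arange(21)).sum()/w.sum(),v,18))
    P=np.array(P); vx,vy,x0,y0=cv2.fitLine(P[:,:2].astype(np.float32),cv2.DIST_HUBER,0,.01,.01).ravel()
    print('line n',len(P),'x',P[:,0].min(),P[:,0].max(),'at',x0,y0,'ang',np.degrees(np.arctan(vy/vx)))
    return x0,y0,vy/vx
E
python3 - <<'E'
from h import *
for n in ('t1','s1'):
    c=dict(np.load(f'pics/{n}.png.npz')); c={k:(v if v.ndim else float(v)) for k,v in c.items()}
    measure(c)
    W=pts(c)
    if n=='t1': line(c); print('board z',W[190,260],W[190,185],'tape',W[115,281], W[108:124,262:300,2].round()[::5,::4])
    im=c['image'][90:240,150:330] if n=='t1' else c['image'][110:250,160:350]
    cv2.imwrite('pics/crop_'+n+'.png',cv2.resize(im,None,fx=4,fy=4,interpolation=2)[:,:,::-1])
E
```

```text
line n 110 x 460.94908966395633 742.1276227799631 at 550.5089 59.316532 ang 1.891766
board z [533.7163994   -4.03706486  20.31410271] [537.00932861 188.14285981  18.53965827] tape [717.0526206  -59.39927508  56.40269751] [[16. 19. 49. 50. 49. 51. 51. 47. 14. 18.]
 [17. 18. 51. 50. 51. 52. 54. 52. 19. 19.]
 [19. 17. 48. 49. 51. 56. 52. 51. 19. 17.]
 [18. 12. 43. 46. 46. 47. 44. 45. 13. 21.]]
{'px': array([233., 151.]), 'mid': array([600., 136.]), 'size': array([ 30.5, 137.1]), 'ang': np.float64(0.1), 'ztop': np.float64(53.6), 'area': np.int32(453), 'fit': (np.float64(139.9), np.float64(0.67), np.float64(34.6))}
{'px': array([286., 184.]), 'mid': array([608.1, -51.6]), 'size': array([ 53.7, 139.4]), 'ang': np.float64(0.39), 'ztop': np.float64(78.3), 'area': np.int32(967), 'fit': (np.float64(-47.8), np.float64(1.35), np.float64(47.3))}
```

View pics/crop_t1.png

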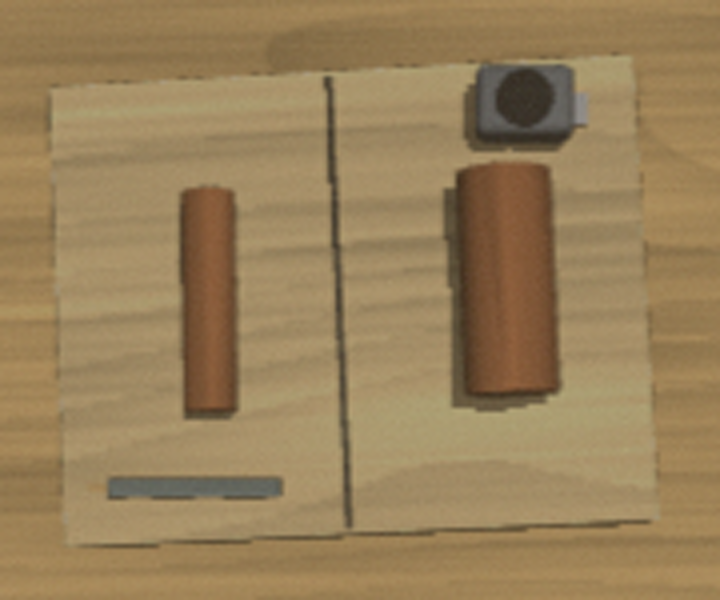

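The crop confirms it: the thick brown round is right of the line, with the tape beyond its far end. Next I'll fix the colour mask for the top view and work out the approach move.

```bash
sed -i 's/1.55\*im/1.5*im/; s/>45)&(im/>25)\&(im/' h.py; cat >> h.py <<'E'
from scipy.spatial.transform import Rotation as Ro
def go(p,yawdeg,o=None):
    o=o or get_obs(); R=Ro.from_euler('xyz',o['tcp_rot']); G=Ro.from_euler('xyz',[180,0,yawdeg],degrees=True)
    print('turn',(R.inv()*G).as_rotvec(degrees=True).round(1),'shift',(R.inv().apply(np.array(p)-o['tool_pos'])/1000).round(4),'tool',o['tool_pos'].round(1),'rot',np.degrees(o['tcp_rot']).round(1),'F',o['contact_force'].round(1),'t',o['time'])
E
python3 - <<'E'
from h import *
c=dict(np.load('pics/t1.png.npz')); c={k:(v if v.ndim else float(v)) for k,v in c.items()}
print(c['image'][160,277],c['image'][165,202],c['image'][190,260])
measure(c); go([607,-58,130],91.6)
E
```

```text
[141  95  61] [138  93  61] [171 160 116]
turn [-0.1  0.  63.8] shift [-0.5763 -0.3249  0.0964] tool [218.1 477.2 226.1] rot [-179.9   -0.   155.4] F [0.1 0.5 0.5] t 0.1
```

```bash
sed -i 's/1.5\*im/1.33*im/' h.py
R='[[0,0,63.8],[-0.576,-0.325,0.09],0]'
python3 -m handwheel '[[[0,0,63.8],[-0.576,-0.325,0.09],0],[[0,0,63.8],[-0.576,-0.325,0.09],0],[[0,0,63.8],[-0.576,-0.325,0.09],0],[[0,0,63.8],[-0.576,-0.325,0.09],0],[[0,0,63.8],[-0.576,-0.325,0.09],0],[[0,0,63.8],[-0.576,-0.325,0.09],0],[[0,0,63.8],[-0.576,-0.325,0.09],0],[[0,0,63.8],[-0.576,-0.325,0.09],0],[[0,0,63.8],[-0.576,-0.325,0.09],0],[[0,0,63.8],[-0.576,-0.325,0.09],0],[[0,0,63.8],[-0.576,-0.325,0.09],0],[[0,0,63.8],[-0.576,-0.325,0.09],0]]'
python3 - <<'E'
from h import *
c=dict(np.load('pics/t1.png.npz')); c={k:(v if v.ndim else float(v)) for k,v in c.items()}
measure(c); go([607,-58,130],91.6)
E
```

```text
time: 1.3
tool_pos: [568.4, -5.4, 145.2]
tcp_rot: [-3.141, -0.0, 1.599]
contact_force: [0.3, 1.5, 0.1]
grip_width: 1.7
finger_force: 0.0
{'px': array([277., 159.]), 'mid': array([605.7, -46. ]), 'size': array([139.4,  56. ]), 'ang': np.float64(1.14), 'ztop': np.float64(78.2), 'area': np.int32(1277), 'fit': (np.float64(-47.1), np.float64(1.43), np.float64(46.6))}
{'px': array([202., 165.]), 'mid': array([598.6, 140.4]), 'size': array([ 31.4, 138.9]), 'ang': np.float64(0.16), 'ztop': np.float64(53.2), 'area': np.int32(689), 'fit': (np.float64(141.1), np.float64(0.24), np.float64(34.0))}
turn [-0. -0.  0.] shift [-0.0537  0.0371  0.0151] tool [568.4  -5.4 145.2] rot [-180.    -0.    91.6] F [0.3 1.5 0.1] t 1.3
```

```bash
python3 -m handwheel '[[[0,0,0],[-0.05,0.037,0.02],0],[[0,0,0],[-0.05,0.037,0.052],0],[[0,0,0],[-0.05,0.037,0.058],0],[[0,0,0],[-0.05,0.037,0.058],0]]'
python3 - <<'E'
from h import *
c=shot('side','s2.png'); measure(c); go([606,-55,78],91.6)
cv2.imwrite('pics/c2.png',cv2.resize(c['image'][110:250,160:350],None,fx=4,fy=4)[:,:,::-1])
E
```

```text
time: 1.7
tool_pos: [604.5, -52.0, 86.1]
tcp_rot: [-3.137, -0.002, 1.599]
contact_force: [-0.3, 0.6, -0.3]
grip_width: 0.7
finger_force: 0.0
{'px': array([232., 153.]), 'mid': array([601.8, 138. ]), 'size': array([ 34.7, 142.3]), 'ang': np.float64(-0.92), 'ztop': np.float64(53.3), 'area': np.int32(605), 'fit': (np.float64(140.4), np.float64(0.18), np.float64(34.7))}
{'px': array([283., 190.]), 'mid': array([604.6, -62.6]), 'size': array([ 57.9, 147.4]), 'ang': np.float64(-6.22), 'ztop': np.float64(77.8), 'area': np.int32(1063), 'fit': (np.float64(-47.7), np.float64(1.47), np.float64(47.4))}
turn [-0.1 -0.   0.1] shift [-0.0034  0.0005  0.0098] tool [605.4 -51.6  87.8] rot [-179.9   -0.    91.7] F [-0.6  0.2 -0.1] t 1.75
```

View pics/c2.png

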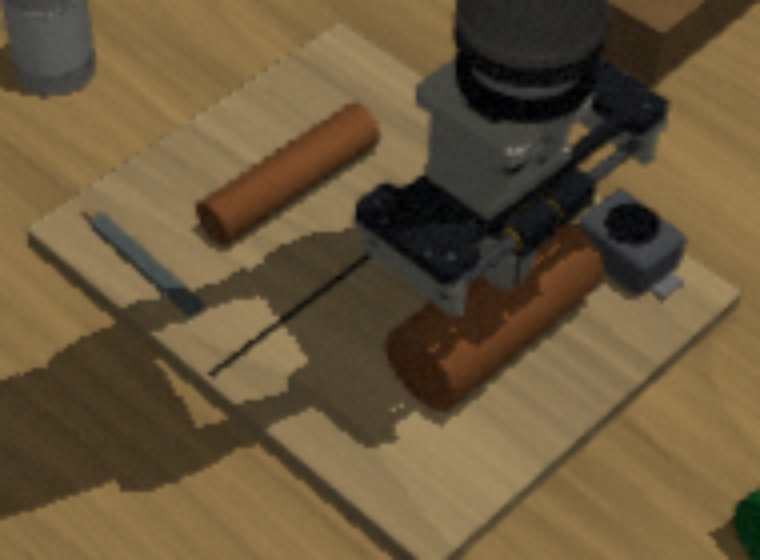

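The gripper is shut and above the thick round, just behind its crown. I'll touch down next and read the force.

```bash
python3 -m handwheel '[[[0,0,0],[-0.003,0,0.007],0],[[0,0,0],[-0.003,0,0.009],0],[[0,0,0],[-0.003,0,0.011],0],[[0,0,0],[-0.003,0,0.011],0]]'
```

```text
time: 2.15
tool_pos: [606.4, -55.1, 78.2]
tcp_rot: [3.14, 0.0, 1.6]
contact_force: [-1.7, 0.3, 4.6]
grip_width: 0.5
finger_force: 2.1
```

```bash
python3 -m handwheel '[[[0,0,0],[0,0,0.0015],0],[[0,0,0],[0.003,0,0.0015],0],[[0,0,0],[0.008,0,0.0015],0],[[0,0,0],[0.014,0,0.0015],0],[[0,0,0],[0.020,0,0.0015],0]]'
python3 - <<'E'
from h import *
c=shot('side','s3.png'); measure(c); go([606,-55,78],91.6)
E
```

```text
time: 2.65
tool_pos: [606.0, -35.2, 78.0]
tcp_rot: [3.139, 0.001, 1.6]
contact_force: [-4.6, 0.4, 12.4]
grip_width: 0.0
finger_force: 6.4
{'px': array([232., 153.]), 'mid': array([601.2, 137.3]), 'size': array([ 34.7, 141.2]), 'ang': np.float64(-0.96), 'ztop': np.float64(53.3), 'area': np.int32(608), 'fit': (np.float64(140.3), np.float64(0.23), np.float64(34.6))}
{'px': array([280., 187.]), 'mid': array([616. , -51.7]), 'size': array([ 56.7, 167.6]), 'ang': np.float64(-5.09), 'ztop': np.float64(77.7), 'area': np.int32(1095), 'fit': (np.float64(-37.8), np.float64(1.4), np.float64(47.2))}
turn [0.1 0.  0.1] shift [-0.0208 -0.0006 -0.    ] tool [606.  -34.2  78. ] rot [179.9   0.   91.7] F [-3.6  0.9 11.9] t 2.7
```

```bash
python3 -m handwheel '[[[0,0,0],[0,0,-0.012],0],[[0,0,0],[-0.012,0,-0.012],0],[[0,0,0],[-0.012,0,-0.003],0],[[0,0,0],[-0.012,0,0],0],[[0,0,0],[-0.009,0,0],0],[[0,0,0],[-0.003,0,0],0],[[0,0,0],[0.003,0,0],0],[[0,0,0],[0.009,0,0],0],[[0,0,0],[0.015,0,0],0],[[0,0,0],[0.019,0,0],0],[[0,0,0],[0.021,0,0],0],[[0,0,0],[0.021,0,0],0]]'
python3 - <<'E'
from h import *
c=shot('side','s4.png'); measure(c); go([606,-55,78],91.6)
E
```

```text
time: 3.9
tool_pos: [606.3, -14.7, 77.8]
tcp_rot: [3.138, 0.001, 1.599]
contact_force: [-4.5, 0.2, 21.7]
grip_width: 0.5
finger_force: 10.7
{'px': array([231., 153.]), 'mid': array([600.8, 138. ]), 'size': array([ 36.4, 142.8]), 'ang': np.float64(-0.51), 'ztop': np.float64(53.2), 'area': np.int32(580), 'fit': (np.float64(140.2), np.float64(0.12), np.float64(34.5))}
{'px': array([275., 183.]), 'mid': array([606.5, -24.4]), 'size': array([ 57.8, 141.5]), 'ang': np.float64(-4.32), 'ztop': np.float64(78.0), 'area': np.int32(1130), 'fit': (np.float64(-20.4), np.float64(1.31), np.float64(47.2))}
turn [0.2 0.  0. ] shift [-0.0401 -0.0014 -0.0002] tool [606.3 -14.8  77.8] rot [179.8   0.   91.6] F [-3.7 -0.4 21.3] t 3.95
```

```bash
python3 -m handwheel '[[[0,0,0],[0,0,-0.012],0],[[0,0,0],[-0.014,0,-0.012],0],[[0,0,0],[-0.014,0,-0.003],0],[[0,0,0],[-0.014,0,-0.0005],0],[[0,0,0],[-0.011,0,-0.0005],0],[[0,0,0],[-0.005,0,-0.0005],0],[[0,0,0],[0.001,0,-0.0005],0],[[0,0,0],[0.007,0,-0.0005],0],[[0,0,0],[0.013,0,-0.0005],0],[[0,0,0],[0.017,0,-0.0005],0],[[0,0,0],[0.019,0,-0.0005],0],[[0,0,0],[0.019,0,-0.0005],0]]'
python3 -m handwheel '[[[0,0,0],[0,0,-0.012],0],[[0,0,0],[-0.016,0,-0.012],0],[[0,0,0],[-0.016,0,-0.003],0],[[0,0,0],[-0.016,0,0],0],[[0,0,0],[-0.012,0,0],0],[[0,0,0],[-0.006,0,0],0],[[0,0,0],[0,0,0],0],[[0,0,0],[0.006,0,0],0],[[0,0,0],[0.012,0,0],0],[[0,0,0],[0.015,0,0],0],[[0,0,0],[0.017,0,0],0],[[0,0,0],[0.017,0,0],0]]'
python3 - <<'E'
from h import *
c=shot('side','s5.png'); measure(c); go([606,-55,78],91.6)
E
```

```text
time: 5.15
tool_pos: [605.4, 4.3, 77.8]
tcp_rot: [3.138, 0.001, 1.599]
contact_force: [-5.0, 0.4, 22.1]
grip_width: 0.4
finger_force: 11.3
time: 6.35
tool_pos: [604.8, 21.2, 77.8]
tcp_rot: [3.139, 0.0, 1.599]
contact_force: [-5.9, 0.6, 23.9]
grip_width: 0.3
finger_force: 11.9
{'px': array([220., 161.]), 'mid': array([556. , 136.4]), 'size': array([33.9, 52.9]), 'ang': np.float64(-5.83), 'ztop': np.float64(52.9), 'area': np.int32(251), 'fit': (np.float64(140.0), np.float64(0.86), np.float64(34.7))}
{'px': array([265., 175.]), 'mid': array([605.9,   8.7]), 'size': array([ 58.8, 143.3]), 'ang': np.float64(-3.28), 'ztop': np.float64(78.0), 'area': np.int32(1140), 'fit': (np.float64(14.7), np.float64(1.23), np.float64(47.1))}
turn [0.2 0.  0. ] shift [-0.0761 -0.0009 -0.0002] tool [604.8  21.1  77.8] rot [179.8   0.   91.6] F [-5.4  0.  23. ] t 6.4
```

```bash
python3 -m handwheel '[[[0,0,0],[0,0,-0.012],0],[[0,0,0],[-0.015,0,-0.012],0],[[0,0,0],[-0.015,0,-0.003],0],[[0,0,0],[-0.015,0,-0.0003],0],[[0,0,0],[-0.012,0,-0.0003],0],[[0,0,0],[-0.006,0,-0.0003],0],[[0,0,0],[0,0,-0.0003],0],[[0,0,0],[0.006,0,-0.0003],0],[[0,0,0],[0.012,0,-0.0003],0],[[0,0,0],[0.015,0,-0.0003],0],[[0,0,0],[0.017,0,-0.0003],0],[[0,0,0],[0.017,0,-0.0003],0]]'
python3 -m handwheel '[[[0,0,0],[0,0,-0.012],0],[[0,0,0],[-0.016,0,-0.012],0],[[0,0,0],[-0.016,0,-0.003],0],[[0,0,0],[-0.016,0,0],0],[[0,0,0],[-0.012,0,0],0],[[0,0,0],[-0.006,0,0],0],[[0,0,0],[0,0,0],0],[[0,0,0],[0.006,0,0],0],[[0,0,0],[0.010,0,0],0],[[0,0,0],[0.013,0,0],0],[[0,0,0],[0.013,0,0],0]]'
python3 -m handwheel '[[[0,0,0],[0,0,-0.015],0],[[0,0,0],[0,0,-0.05],0],[[0,0,0],[-0.05,0,-0.08],0],[[0,0,0],[-0.10,0,-0.08],0],[[0,0,0],[-0.15,0,-0.08],0],[[0,0,0],[-0.18,0,-0.08],0],[[0,0,0],[-0.18,0,-0.08],0]]'
python3 - <<'E'
from h import *
c=shot('side','s6.png'); measure(c); c=shot('top','t6.png');measure(c); go([606,-55,78],91.6)
cv2.imwrite('pics/c6.png',cv2.resize(c['image'][90:240,150:330],None,fx=4,fy=4,interpolation=2)[:,:,::-1])
E
```

```text
time: 7.6
tool_pos: [604.3, 38.3, 77.8]
tcp_rot: [3.139, 0.0, 1.599]
contact_force: [-4.4, 1.1, 22.4]
grip_width: -0.0
finger_force: 11.3
time: 8.7
tool_pos: [603.9, 51.4, 77.8]
tcp_rot: [3.139, 0.0, 1.599]
contact_force: [-5.3, 0.5, 22.3]
grip_width: 0.0
finger_force: 11.2
time: 9.4
tool_pos: [607.4, -133.8, 153.6]
tcp_rot: [-3.139, 0.0, 1.593]
contact_force: [1.1, -0.0, -0.3]
grip_width: 0.6
finger_force: 0.0
{'px': array([232., 153.]), 'mid': array([600.7, 137.4]), 'size': array([ 34.4, 140.4]), 'ang': np.float64(-0.95), 'ztop': np.float64(53.2), 'area': np.int32(608), 'fit': (np.float64(140.2), np.float64(0.2), np.float64(34.7))}
{'px': array([256., 168.]), 'mid': array([605.2,  44.9]), 'size': array([142.,  60.]), 'ang': np.float64(-0.41), 'ztop': np.float64(78.1), 'area': np.int32(1167), 'fit': (np.float64(47.1), np.float64(1.36), np.float64(47.2))}
{'px': array([238., 161.]), 'mid': array([603.4,  47.8]), 'size': array([139.4,  56.7]), 'ang': np.float64(0.99), 'ztop': np.float64(78.0), 'area': np.int32(1273), 'fit': (np.float64(48.1), np.float64(1.27), np.float64(46.5))}
{'px': array([202., 165.]), 'mid': array([598.6, 140.4]), 'size': array([ 31.3, 139. ]), 'ang': np.float64(0.32), 'ztop': np.float64(53.6), 'area': np.int32(694), 'fit': (np.float64(141.3), np.float64(0.3), np.float64(34.1))}
turn [-0.2 -0.1 -0.1] shift [0.0742 0.0007 0.076 ] tool [ 607.4 -129.3  153.9] rot [-1.798e+02 -1.000e-01  9.150e+01] F [-0.7  0.6 -0.1] t 9.5
```

View pics/c6.png

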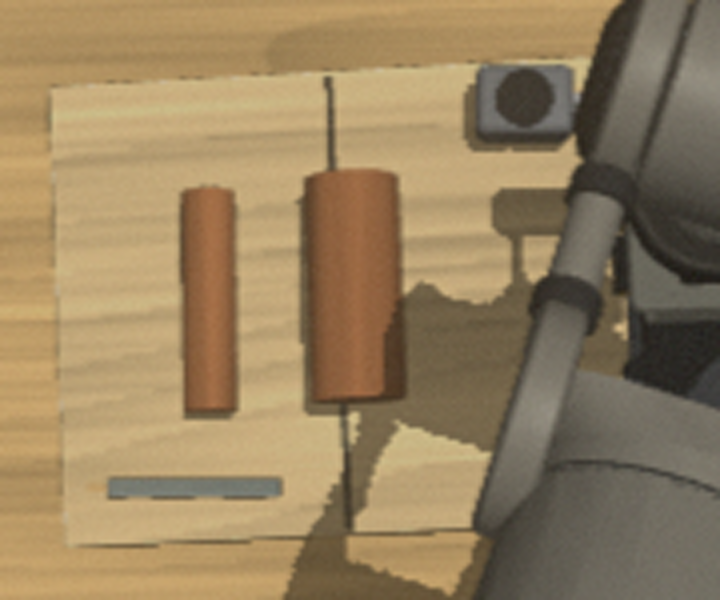

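Thick round is now at about (238,161), 12–13 mm short of the line; nothing else has moved. I'll cross-check the line in the side view.

```bash
python3 - <<'E'
from h import *
def ld(n):
    c=dict(np.load(f'pics/{n}.png.npz')); return {k:(v if v.ndim else float(v)) for k,v in c.items()}
c=ld('s1'); g=cv2.cvtColor(c['image'],cv2.COLOR_RGB2GRAY).astype(float)
P=[]
M=c['camera_from_world']
for x in np.arange(470,735,3.):
    ys=np.arange(45,78,.25); q=np.array([M[:3,:3]@[x,y,18]+M[:3,3] for y in ys])
    s=cv2.remap(g.astype(np.float32),(q[:,0]/q[:,2]*c['fx']+c['cx']).astype(np.float32)[None],(q[:,1]/q[:,2]*c['fy']+c['cy']).astype(np.float32)[None],1)[0]
    w=np.clip(np.median(s)-s-15,0,None)
    if w.sum()>50: P.append([x,(w*ys).sum()/w.sum()])
P=np.array(P); k=np.polyfit(P[:,0]-605,P[:,1],1); print('side line y@605',k[1],'ang',np.degrees(np.arctan(k[0])),len(P),np.std(P[:,1]-np.polyval(k,P[:,0]-605)))
x0,y0,m=line(ld('t1')); print('top y@605',y0+m*(605-x0))
# silhouette centre in top image: width edges at rod mid vs cylinder tangent rays
E
```

```text
side line y@605 59.854503073597854 ang 1.818390902005534 89 0.323434200914652
line n 110 x 460.94908966395633 742.1276227799631 at 550.5089 59.316532 ang 1.891766
top y@605 61.11635
```

Both views agree: 12.9 mm remain, so 25.8 mm of fingertip travel, with a slight 0.5° yaw correction.

```bash
python3 -m handwheel '[[[0,0,0],[0.05,0,0.03],0],[[0,0,0],[0.10,0,0.055],0],[[0,0,0],[0.145,0,0.06],0],[[0,0,0],[0.169,0,0.062],0],[[0,0,0],[0.169,0,0.067],0],[[0,0,0],[0.169,0,0.074],0],[[0,0,0],[0.169,0,0.078],0],[[0,0,0],[0.169,0,0.0798],0],[[0,0,0],[0.169,0,0.0798],0]]'
python3 -m handwheel '[[[0,0,-0.1],[0.003,0,0],0],[[0,0,-0.2],[0.008,0,0],0],[[0,0,-0.3],[0.013,0,0],0],[[0,0,-0.4],[0.018,0,0],0],[[0,0,-0.5],[0.022,0,0],0],[[0,0,-0.5],[0.025,0,0],0],[[0,0,-0.5],[0.026,0,0],0],[[0,0,-0.5],[0.026,0,0],0]]'
python3 -m handwheel '[[[0,0,0],[0,0,-0.015],0],[[0,0,0],[0,0,-0.05],0],[[0,0,0],[-0.05,0,-0.08],0],[[0,0,0],[-0.10,0,-0.08],0],[[0,0,0],[-0.15,0,-0.08],0],[[0,0,0],[-0.19,0,-0.08],0],[[0,0,0],[-0.19,0,-0.08],0],[[0,0,0],[-0.19,0,-0.08],0]]'
python3 - <<'E'
from h import *
c=shot('side','s7.png'); measure(c); c=shot('top','t7.png');measure(c); go([606,-55,78],91.6)
cv2.imwrite('pics/c7.png',cv2.resize(c['image'][90:240,150:330],None,fx=4,fy=4,interpolation=2)[:,:,::-1])
E
```

```text
time: 10.4
tool_pos: [603.1, 39.3, 77.9]
tcp_rot: [-3.141, 0.0, 1.598]
contact_force: [-5.7, -0.2, 13.3]
grip_width: 0.5
finger_force: 6.9
time: 11.2
tool_pos: [602.5, 65.3, 77.9]
tcp_rot: [3.142, 0.0, 1.606]
contact_force: [-6.1, 0.1, 14.4]
grip_width: 0.7
finger_force: 7.0
time: 12.0
tool_pos: [609.2, -125.6, 155.7]
tcp_rot: [-3.141, -0.001, 1.604]
contact_force: [-0.9, 0.2, -0.6]
grip_width: 0.8
finger_force: 0.0
{'px': array([232., 153.]), 'mid': array([601.5, 137.3]), 'size': array([ 34.9, 141.3]), 'ang': np.float64(-1.02), 'ztop': np.float64(53.1), 'area': np.int32(609), 'fit': (np.float64(140.2), np.float64(0.03), np.float64(34.7))}
{'px': array([253., 165.]), 'mid': array([604.8,  58. ]), 'size': array([141.6,  60.5]), 'ang': np.float64(-0.87), 'ztop': np.float64(78.0), 'area': np.int32(1172), 'fit': (np.float64(59.4), np.float64(1.28), np.float64(47.1))}
{'px': array([233., 161.]), 'mid': array([603.1,  61. ]), 'size': array([139.5,  57.2]), 'ang': np.float64(1.05), 'ztop': np.float64(78.3), 'area': np.int32(1273), 'fit': (np.float64(60.3), np.float64(1.52), np.float64(46.4))}
{'px': array([202., 165.]), 'mid': array([598.8, 140.4]), 'size': array([ 30.9, 139.3]), 'ang': np.float64(0.35), 'ztop': np.float64(53.4), 'area': np.int32(692), 'fit': (np.float64(141.4), np.float64(0.34), np.float64(34.0))}
turn [-0.  -0.   0.5] shift [ 0.0682 -0.0009  0.078 ] tool [ 609.5 -123.1  155.9] rot [-180.    -0.    92.1] F [ 0.6 -0.3  0.8] t 12.1
```

View pics/c7.png

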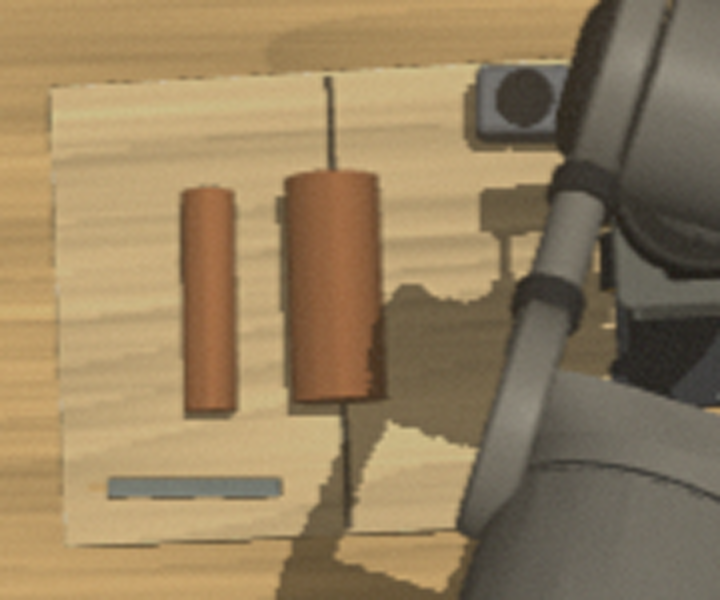

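The thick round sits on the line, within about 1 mm and 0.5°. It is at rest, the arm is clear, and the thin round, tape and pencil haven't moved.

```bash
python3 -c "
from plant import close_job; print(close_job())"
```

```text
the job is handed in; nothing more can be done
None
```

The thick round was rolled in short fingertip strokes to within about 1 mm of the dark line and 0.5° of parallel to it; the rest of the board looked undisturbed in the last picture, and the job was handed in at about 12 s with no verdict returned.

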